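Find the hidden notch and open the splint clamp

TASK

Starting on the steel sleeve at the left end (as the robot sees it), run a fingertip lightly along the top of the bamboo clamp's raised front edge until you feel the notch hidden in the slat, then press the release key inside the notch all the way down so that the jaw opens, and finish while holding it down there. Open the jaw only with the key, never by touching the jaw itself; press gently, and leave everything else on the table where it is.

Things in the scene. Friction and masses are not known exactly. Their poses are not given: they have to be found in the camera images.
- clamp: splint clamp fixed to the table: wooden board 190 (x) x 370 (y) x 30 mm high, origin at table height under its middle, -x side towards the robot, +y = left as the robot sees it. Along its front runs a raised edge, 28 mm wide (x -74 to -46 mm), top 60 mm above the table. Behind the edge the board's top is bare for 50 mm, then comes the jaw, with flat splints under it that stick out at the rear.
- edge_mid (a point): middle of the raised edge's top face, 60 mm above the table. Within 85 mm of it to each side the edge is a pale bamboo slat. One notch is cut right across it, 44 mm long in y; its middle lies from 50 mm right to 35 mm left of this point, different each time. In its floor, 12 mm down, lies the release key: a bamboo bar 24 mm wide that runs under the whole slat. Thin dark lines are only nodes.
- sleeve_left: the steel sleeve at the left end of the edge, 28 (x) x 95 (y) x 30 mm, fixed to the clamp; origin at the centre of its top face, axes as the clamp's. Its top stands 0.4 mm above the slat. An equal sleeve is at the right end.
- edge_left (a point): left end of the raised edge (outer end of the left sleeve), middle of its top face, 180 mm left of edge_mid
- edge_right (a point): right end of the raised edge, middle of its top face, 180 mm right of edge_mid
- key (a joint): travel of the release key straight down, in m: 0 = up (its top 12 mm below the edge's top), 0.008 = fully down at its stop (20 mm below the edge's top). It is sprung: about 3 N starts it, about 5 N takes it to the stop, and it rises by itself when let go. It is linked to the jaw.
- jaw: the clamp's jaw, a wooden bar 62 (x) x 300 (y) x 10 mm with a steel lip along its front, hinged at its rear; origin on the hinge line, 75 mm behind the clamp's origin, 42 mm above the table. Shut, it lies level, its front lip 8 mm behind the clamp's origin; with the key fully down it is tilted 0.35 rad, front up. Not to be touched.
- knife: bystander: splint knife lying flat, orange handle 100 x 22 x 16 mm to its -x, blade 90 mm to its +x; origin underneath where handle and blade meet
- mallet: bystander: light wooden-handled hammer lying on the table; origin on the underside, handle to its -x
- weight: bystander: brass knobbed weight, 48 mm across, 50 mm high; origin at the centre of its underside
- hoop: bystander: bamboo hoop lying flat, 130 mm across, 18 mm high; origin at the centre of its underside
- jar: bystander: amber glass jar, 64 mm across, 90 mm high; origin at the centre of its underside
- cup: bystander: white ceramic cup, 76 mm across, 80 mm high; origin at the centre of its underside
- bat: bystander: pale packing stick, 110 (its x) x 24 x 16 mm, lying flat; origin at the centre of its underside

How it is judged:
On the way, in this order (a step that is already met when the one before it is completed fails the run):
1. a fingertip touches the steel sleeve at the left end of the edge (contact force between the fingers and sleeve_left above 0.5 N), for 0.05 s.
2. the fingertip feels along the slat: it touches the clamp beyond the sleeve, with the key still up (contact force between the fingers and clamp above 0.5 N and contact force between the fingers and sleeve_left below 0.1 N and value of joint key below 0.0015 m), for 0.1 s.
3. the key in the notch is pressed down by the fingers and the jaw is open (value of joint key above 0.006 m and angle between jaw's own z axis and vertical above 0.22 rad and contact force between the fingers and clamp above 1 N), for 0.3 s.
At the end, for the whole second after the job is handed in: The fingers still press on the clamp with 1 to 35 N, the key is more than 6 mm down and still, and the jaw is tilted open by more than 0.22 rad; each bystander is within 15 mm of where it began (all of step 3 and contact force between the fingers and clamp below 35 N and velocity of joint key below 0.01 m/s and distance of each of knife, mallet, weight, hoop, jar, cup, bat from where it was at the start of the episode below 0.015 m); the arm keeps its last pose, push and grip.
It fails at once if the robot touches the jaw itself (contact force between any of the fingers, the arm and jaw above 1 N).
It fails at once if the clamp is pressed with more than 45 N (contact force between any of the fingers, the arm and clamp above 45 N).
It fails at once if a bystander is moved by more than 15 mm, lifted or carried (distance of any of knife, mallet, weight, hoop, jar, cup, bat from where it was at the start of the episode above 0.015 m).
It also fails if it takes over 54 s, if anything falls off the work surface, if the arm or the gripper's body presses on something with over 40 N, if the wrist force passes 120 N, or if a joint passes its speed limit or range.

ROBOT

A 7-joint arm with a two-finger parallel gripper is mounted at the origin on the work surface. World frame = base frame: x ahead of the robot, y to its left, z up, the work surface at z = 0. Lengths are in m, angles in rad, forces in N, time in s.
With the tool pointing down it reaches from about 0.425 to 0.875 m from the base axis. Payload 4.7 kg.
Tool frame: the origin (TCP) lies between the finger pads; the fingertips stand ctrl.tip_reach ahead of it and the grasp point (between the pads) lies 5 mm behind it (ctrl.tip_reach is the distance from the TCP to the fingertips, in m); z points along the fingers, y is the direction in which the jaws open and shut (so a half turn about z gives the same grasp; the last joint's range is limited). The gripper opens to 87 mm and grips with 3 to 60 N. Pads are 19 mm wide; open, the fingers measure 117 mm over their backs; the gripper's body (75 mm by 190 mm) begins 51 mm behind the grasp point.
Start: joints at [1.115, 0.321, -0.07, 1.45, 0.023, 1.371, -0.057], TCP at [0.294, -0.58, 0.237] pointing down, gripper open.
Joint ranges: [-2.86, 2.86], [-0.3, 2.09], [-1.38, 1.24], [0.06, 2.45], [-1.56, 4.7], [0.09, 2.05], [-2.69, 2.69]. Speed limits (rad/s): [2.57, 2.57, 3.14, 3.14, 3.14, 3.14, 3.14].

INTERFACE

Orientations are given as a rotation vector (axis times angle).
In Python, from bench import ctrl gives the robot as it stands.
- The arm moves only by the shell command python3 -m handwheel 'ROWS' [FORCE]. ROWS is JSON, a list of rows, each a list of 7 numbers: the shift along the tool's x, y, z in mm, then the turn, a rotation vector about the tool's x, y, z in rad, then the gripper's target within -1 to 1 (shut at 1, half-way at 0, fully open at -1). In form: [[dx, dy, dz, ax, ay, az, grip], ...]. A call has 1 to 12 rows; each row is the pose to reach, as a shift and turn from the pose commanded when the call began, along the tool's axes at that moment; what a row does not reach only later rows make up. A row lasts 1/8 s, in which the tool goes at most 62.5 mm and 10.7 degrees, less where a joint would pass 70% of its speed; a pose out of reach is approached as far as the arm can. A call with a gripper value outside its range is refused whole. The fingers move at their own pace and stop on an object; FORCE is the grip in N (left out, the last holds). Time passes only in rows, so rows that repeat a pose let the fingers close. It gives the time, the measured TCP pose, the force and the opening at its end, in the units of the state.
- ctrl.get_state(): the state, without advancing time (a new reading comes with each control period).
- ctrl.get_image(name): name is "scene" or "top" or "wrist"; returns the picture (384x512x3 uint8, red, green, blue); there is no depth.
- ctrl.camera_model(name): a dict with "mtx" (3x3 intrinsics, pixels), "xyz" and "orientation" of the camera in the world. Camera axes: x right, y up, looking along -z (the intrinsics and any distortion apply to the point x, -y, -z); pixel columns grow to the right and rows downward; lengths in m; the calibration is good to about 2 mm. A picture is of the moment at which its call begins: read the wrist's pose just before it. camera_model takes no time and is no camera call; for the wrist camera it gives the pose at the moment of the call.
- ctrl.close_job(): hands the job in, once; it reports no verdict.
The state is a dict: "time": time; "joint_positions": joint angles; "qd": joint speeds; "joint_torque": joint torques, N m; "position": TCP position; "tool_rot": TCP orientation; "ft_force": force on the tool from outside, world axes, zero at the start; "torque": the same for the moment, N m; "grip_width": opening from 0.0 (shut) to 1.0 (fully open).
Only numpy, scipy, OpenCV 4.12 (cv2) and the standard library are available. Lean on these libraries where they do the work, as an engineer would, in place of code of your own. Each camera call takes 0.05 s, during which the arm holds its last target.

## Working session

There is one attempt and no reset: what is moved stays moved. The work goes in short steps, Python scripts to look and compute and a shell command to move; the robot and the scene stay as the last step left them, time stands still between calls to the robot, and variables do not carry over. Pictures are saved under pics/ and viewed, and the job is handed in when it is done.

```bash
ls; mkdir -p pics
python3 - <<'E'
from bench import ctrl
import cv2
for n in ["scene","top","wrist"]:
    im=ctrl.get_image(n); cv2.imwrite(f"pics/{n}0.png",im[:,:,::-1])
    m=ctrl.camera_model(n); print(n,m)
s=ctrl.get_state();print(s,ctrl.tip_reach)
E
```

```text
pics
scene {'mtx': array([[406.53699012,   0.        , 258.09677514],
       [  0.        , 406.53699012, 194.95680343],
       [  0.        ,   0.        ,   1.        ]]), 'xyz': array([1.10326234, 0.36967416, 0.98224228]), 'orientation': array([0.38752849, 0.66062138, 2.02641269])}
top {'mtx': array([[404.40858597,   0.        , 258.09873923],
       [  0.        , 404.40858597, 193.38760491],
       [  0.        ,   0.        ,   1.        ]]), 'xyz': array([0.36106257, 0.02305983, 1.19443118]), 'orientation': array([ 0.084987  , -0.12039395, -1.54086248])}
wrist {'mtx': array([[320.01016654,   0.        , 255.02586043],
       [  0.        , 320.01016654, 197.18302517],
       [  0.        ,   0.        ,   1.        ]]), 'xyz': array([ 0.36410337, -0.54462424,  0.38412491]), 'orientation': array([-0.2559774 ,  0.15872597, -1.09364573])}
{'time': 0.15, 'joint_positions': array([ 1.11512647,  0.32164229, -0.07008071,  1.4513838 ,  0.02261082,
        1.37081421, -0.0569197 ]), 'qd': array([-0.00023575, -0.00200839, -0.00035578, -0.0056331 , -0.00277172,
       -0.00033127,  0.00072512]), 'joint_torque': array([ 6.17543810e-05, -4.91795826e+01, -4.04452728e-01, -3.12877071e+01,
       -6.38898346e-02,  4.04539390e-02,  1.16789147e-04]), 'position': array([ 0.29401637, -0.57925543,  0.23572501]), 'tool_rot': array([-3.05397032e+00, -7.30825767e-01,  6.83452439e-04]), 'ft_force': array([0.53518638, 0.40615636, 0.59913001]), 'torque': array([-0.02603173, -0.01423791, -0.0436864 ]), 'grip_width': 0.9996130556408174} 0.014
```

View pics/top0.png

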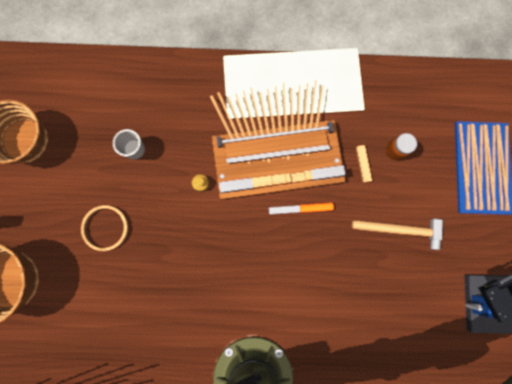

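View pics/scene0.png

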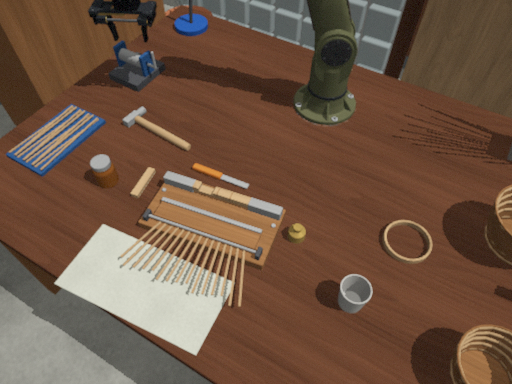

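The top view shows the clamp, with its raised edge running from about (220,186) to (345,173). The slat is pale at about 257–305. I'll zoom in.

Run:
```python
import cv2
im=cv2.imread("pics/top0.png")[115:220,185:375]
cv2.imwrite("pics/topz.png",cv2.resize(im,None,fx=4,fy=4,interpolation=cv2.INTER_CUBIC))
im=cv2.imread("pics/scene0.png")[155:255,130:300]
cv2.imwrite("pics/scenez.png",cv2.resize(im,None,fx=4.5,fy=4.5,interpolation=cv2.INTER_CUBIC))
```

```text
(no output)
```

View pics/topz.png

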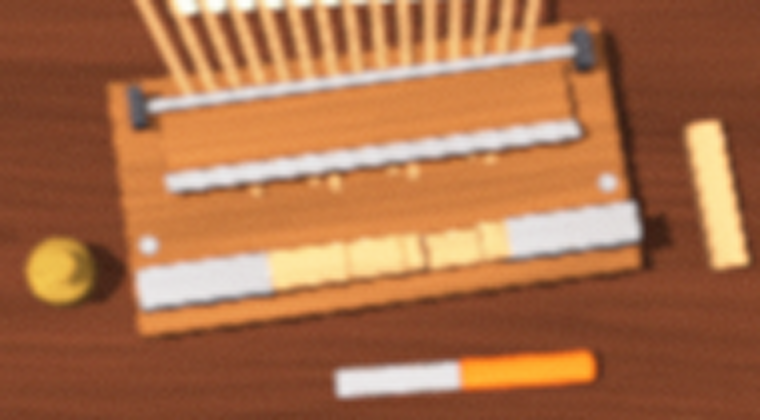

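View pics/scenez.png

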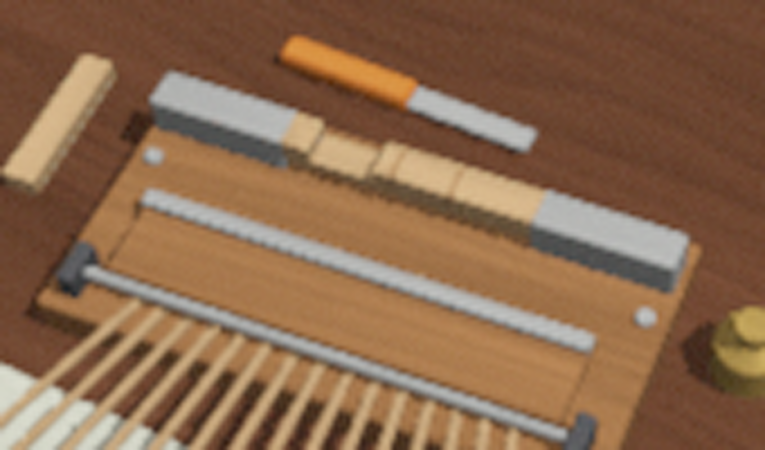

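In the scene zoom the notch shows up as a step down near the right end of the slat. In the top zoom it spans about x 421–482. Next I'll compute world positions from both views.

```bash
cat > h.py <<'E'
import numpy as np, cv2
from scipy.spatial.transform import Rotation as R
from bench import ctrl
def ray(n,px,z,m=None):
    m=m or ctrl.camera_model(n); K=m['mtx']
    u,v=px; d=np.array([(u-K[0,2])/K[0,0],-(v-K[1,2])/K[1,1],-1.])
    o=np.array(m['orientation']); Q=R.from_rotvec(o); d=Q.apply(d); c=m['xyz']
    return c+d*(z-c[2])/d[2]
E
python3 - <<'E'
from h import *
# zoom px -> full px
t=lambda x,y:((x+.5)/4-.5+185,(y+.5)/4-.5+115)
s=lambda x,y:((x+.5)/4.5-.5+130,(y+.5)/4.5-.5+155)
T={'Lout':[(135,272),(142,311)],'Lin':[(270,254),(274,290)],'notchL':[(421,236),(425,271)],'notchR':[(478,225),(482,262)],'Rin':[(505,219),(512,257)],'Rout':[(636,202),(641,241)]}
for k,(a,b) in T.items():
    p,q=ray('top',t(*a),.06),ray('top',t(*b),.06); print('top',k,p.round(4),q.round(4),((p+q)/2).round(4), round(np.linalg.norm(p-q),4))
S={'Lout':[(690,235),(668,262)],'Lin':[(545,190),(532,218)],'Rin':[(300,115),(283,137)],'Rout':[(172,72),(152,103)],'notchL':[(388,142),(378,172)],'notchR':[(322,122),(310,150)]}
for k,(a,b) in S.items():
    p,q=ray('scene',s(*a),.06),ray('scene',s(*b),.06); print('scene',k,((p+q)/2).round(4), round(np.linalg.norm(p-q),4))
E
```

```text
top Lout [0.5387 0.1126 0.06  ] [0.511  0.1066 0.06  ] [0.5248 0.1096 0.06  ] 0.0284
top Lin [0.5545 0.0174 0.06  ] [0.5287 0.0139 0.06  ] [0.5416 0.0156 0.06  ] 0.026
top notchL [ 0.5707 -0.0899  0.06  ] [ 0.5455 -0.0932  0.06  ] [ 0.5581 -0.0915  0.06  ] 0.0254
top notchR [ 0.5799 -0.1306  0.06  ] [ 0.5532 -0.1338  0.06  ] [ 0.5666 -0.1322  0.06  ] 0.0269
top Rin [ 0.5849 -0.1499  0.06  ] [ 0.5575 -0.1552  0.06  ] [ 0.5712 -0.1526  0.06  ] 0.0279
top Rout [ 0.6002 -0.2442  0.06  ] [ 0.5718 -0.2477  0.06  ] [ 0.586  -0.2459  0.06  ] 0.0285
scene Lout [0.5265 0.1078 0.06  ] 0.0245
scene Lin [0.5422 0.0169 0.06  ] 0.0228
scene Rin [ 0.5714 -0.1504  0.06  ] 0.0202
scene Rout [ 0.589 -0.241  0.06 ] 0.0277
scene notchL [ 0.5618 -0.0863  0.06  ] 0.0243
scene notchR [ 0.5699 -0.1323  0.06  ] 0.0233
```

```bash
cat >> h.py <<'E'
a=np.array([0.1711,-0.9852,0.0])  # along edge, to the right
MID=np.array([0.556,-0.068,0.06])
def plan(p,ysign=1):
    s=ctrl.get_state(); Q=R.from_rotvec(s['tool_rot'])
    d=Q.inv().apply(np.array(p)-s['position'])*1000
    best=None
    for sg in (1,-1):
        y=sg*a; z=np.array([0,0,-1.]); x=np.cross(y,z)
        T=R.from_matrix(np.c_[x,y,z]); rv=(Q.inv()*T).as_rotvec()
        print('sg',sg,'rv',rv.round(4))
    print('t',s['time'],'pos',s['position'].round(4),'rot',s['tool_rot'].round(4),'F',s['ft_force'].round(2),'q',s['joint_positions'].round(2)); print('shift mm',d.round(1)); print(Q.as_matrix().round(3))
E
python3 - <<'E'
from h import *
plan([0.50,-0.05,0.25])
E
```

```text
sg 1 rv [-0.0014  0.0003  0.2978]
sg -1 rv [-5.0000e-04 -2.1000e-03 -2.8438e+00]
t 0.15 pos [ 0.294  -0.5793  0.2357] rot [-3.054e+00 -7.308e-01  7.000e-04] F [0.54 0.41 0.6 ] q [ 1.12  0.32 -0.07  1.45  0.02  1.37 -0.06]
shift mm [ 423.3 -378.7  -13.8]
[[ 0.892  0.453 -0.001]
 [ 0.453 -0.892  0.001]
 [-0.    -0.001 -1.   ]]
```

```bash
python3 -m handwheel '[[43,-38,-14,0,0,0.03,1],[86,-76,-14,0,0,0.06,1],[129,-114,-14,0,0,0.09,1],[172,-152,-14,0,0,0.12,1],[215,-190,-14,0,0,0.15,1],[258,-228,-14,0,0,0.18,1],[301,-266,-14,0,0,0.21,1],[344,-304,-14,0,0,0.24,1],[387,-342,-14,0,0,0.27,1],[423,-379,-14,0,0,0.298,1],[423,-379,-14,0,0,0.298,1],[423,-379,-14,0,0,0.298,1]]' 20
python3 - <<'E'
from h import *
m=ctrl.camera_model('wrist'); im=ctrl.get_image("wrist"); cv2.imwrite("pics/w1.png",im[:,:,::-1])
import pickle; pickle.dump(m,open('w1.pkl','wb'))
plan([0.50,-0.05,0.25]); print(ctrl.get_state()['grip_width'])
E
```

```text
time: 1.65
position: [0.4995, -0.0509, 0.2502]
tool_rot: [3.129, 0.269, -0.001]
ft_force: [-0.1, -1.1, 0.3]
grip_width: 0.009
sg 1 rv [ 0.0006  0.0009 -0.0019]
sg -1 rv [ 1.3000e-03 -1.0000e-03  3.1397e+00]
t 1.7 pos [ 0.4994 -0.0517  0.2503] rot [ 3.1296e+00  2.6670e-01 -1.3000e-03] F [ 0.63 -0.2   0.13] q [ 0.57  0.02 -0.53  1.77  0.01  1.35 -1.36]
shift mm [ 0.9 -1.6  0.3]
[[ 0.986  0.169 -0.001]
 [ 0.169 -0.986 -0.001]
 [-0.001  0.001 -1.   ]]
0.0031948254960999923
```

View pics/w1.png

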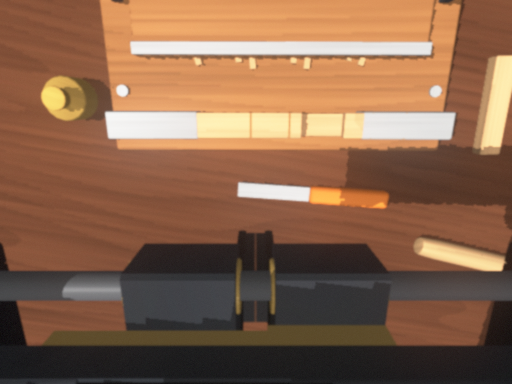

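The wrist view shows the edge level, so the yaw matches. The sleeves are at columns 106–197 and 363–455, rows 112–139, and the notch is at about columns 303–344. I'll measure with masks.

Run:
```python
from h import *
import pickle
m=pickle.load(open('w1.pkl','rb')); im=cv2.imread('pics/w1.png')
cv2.imwrite("pics/w1z.png",cv2.resize(im[95:160,180:380],None,fx=4,fy=4,interpolation=cv2.INTER_CUBIC))
hsv=cv2.cvtColor(im,cv2.COLOR_BGR2HSV)
mask=((hsv[...,1]<45)&(hsv[...,2]>130)).astype('uint8')
n,l,st,c=cv2.connectedComponentsWithStats(mask)
for i in range(1,n):
    if st[i,4]>800 and st[i,0]>60:
        cnt=cv2.findContours((l==i).astype('uint8'),0,2)[0][0]; r=cv2.boxPoints(cv2.minAreaRect(cnt))
        print(st[i]); 
        for p in r: print(p.round(1),ray('w',p,.06,m).round(4))
for p in [(303,125),(344,125),(280,125)]: print(ray('w',p,.06,m).round(4))
print(m['xyz'])
```

```text
[ 131   41  301   15 3919]
[131.  54.] [0.6011 0.0887 0.06  ]
[131.   40.9] [0.6129 0.0894 0.06  ]
[431.  42.] [ 0.6612 -0.196   0.06  ]
[431.   55.1] [ 0.65   -0.1998  0.06  ]
[ 105  111   92   28 2491]
[105. 111.] [0.5428 0.1115 0.06  ]
[196. 111.] [0.5586 0.0199 0.06  ]
[196. 138.] [0.5315 0.0167 0.06  ]
[105. 138.] [0.5153 0.1104 0.06  ]
[ 362  112   94   28 2457]
[362. 112.] [ 0.5865 -0.1476  0.06  ]
[455. 112.] [ 0.6027 -0.2414  0.06  ]
[455. 139.] [ 0.5766 -0.2508  0.06  ]
[362. 139.] [ 0.56   -0.1548  0.06  ]
[ 238  182   72   19 1048]
[237.1 196.1] [ 0.4762 -0.0354  0.06  ]
[238.1 181.4] [ 0.4929 -0.034   0.06  ]
[309.2 186.4] [ 0.5005 -0.1114  0.06  ]
[308.1 201.2] [ 0.4838 -0.1139  0.06  ]
[ 0.5636 -0.0908  0.06  ]
[ 0.5708 -0.1326  0.06  ]
[ 0.5595 -0.0674  0.06  ]
[ 0.57683536 -0.03788128  0.39859577]
```

View pics/w1z.png

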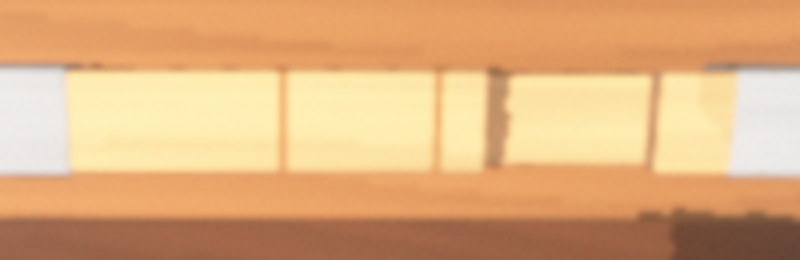

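```bash
sed -i 's/^a=.*/a=np.array([0.1685,-0.9857,0.0])/; s/^MID=.*/MID=np.array([0.558,-0.0675,0.06])/' h.py
python3 - <<'E'
from h import *
p=MID-0.115*a; p[2]=0.094; print(p); plan(p)
E
```

```text
[0.5386225 0.0458555 0.094    ]
sg 1 rv [0.0006 0.0009 0.0007]
sg -1 rv [-1.3000e-03  1.0000e-03 -3.1409e+00]
t 1.7 pos [ 0.4994 -0.0517  0.2503] rot [ 3.1296e+00  2.6670e-01 -1.3000e-03] F [ 0.63 -0.2   0.13] q [ 0.57  0.02 -0.53  1.77  0.01  1.35 -1.36]
shift mm [ 55.3 -89.6 156.2]
[[ 0.986  0.169 -0.001]
 [ 0.169 -0.986 -0.001]
 [-0.001  0.001 -1.   ]]
```

```bash
python3 -m handwheel '[[28,-45,0,0,0,0,1],[55,-90,0,0,0,0,1],[55,-90,40,0,0,0,1],[55,-90,80,0,0,0,1],[55,-90,120,0,0,0,1],[55,-90,156,0,0,0,1],[55,-90,156,0,0,0,1],[55,-90,156,0,0,0,1]]'
python3 - <<'E'
from h import *
import pickle
m=ctrl.camera_model('wrist'); im=ctrl.get_image("wrist"); cv2.imwrite("pics/w2.png",im[:,:,::-1])
pickle.dump(m,open('w2.pkl','wb'))
im=ctrl.get_image("scene"); cv2.imwrite("pics/s2.png",cv2.resize(im[140:260,130:310,::-1],None,fx=4,fy=4,interpolation=cv2.INTER_CUBIC))
p=MID-0.115*a; p[2]=0.074; plan(p)
E
```

```text
time: 2.7
position: [0.5396, 0.0469, 0.0958]
tool_rot: [3.13, 0.267, 0.003]
ft_force: [0.1, 1.0, 0.2]
grip_width: 0.004
sg 1 rv [ 0.0009 -0.0032  0.0016]
sg -1 rv [ 5.10e-03  1.40e-03 -3.14e+00]
t 2.8 pos [0.5401 0.0475 0.0965] rot [3.1295 0.2681 0.0052] F [ 0.25 -0.47  0.49] q [ 0.41  0.26 -0.62  1.87  0.17  1.06 -1.67]
shift mm [-1.8  1.4 22.5]
[[ 0.985  0.17   0.003]
 [ 0.17  -0.985 -0.   ]
 [ 0.003  0.001 -1.   ]]
```

View pics/w2.png

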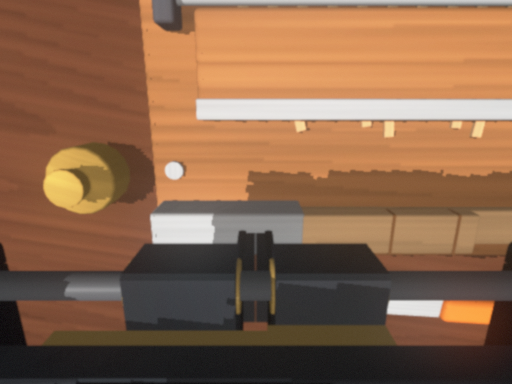

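View pics/s2.png

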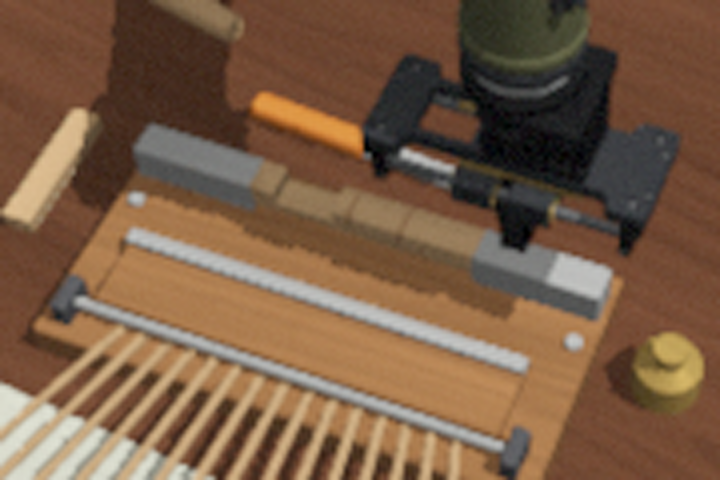

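Run:
```python
from h import *
import pickle
m=pickle.load(open('w2.pkl','rb')); im=cv2.imread('pics/w2.png')
cv2.imwrite("pics/w2z.png",cv2.resize(im[190:270,140:320],None,fx=4,fy=4,interpolation=cv2.INTER_CUBIC))
s=ctrl.get_state(); p=s['position']; Q=R.from_rotvec(s['tool_rot'])
for px in [(238,232),(255,232),(273,232)]:
    w=ray('w',px,p[2]-.014,m); print(w.round(4),(Q.inv().apply(w-p)*1000).round(1))
print('cam in tool',Q.inv().apply(m['xyz']-p))
for px in [(153,214),(302,214),(153,202),(302,202)]:
    w=ray('w',px,.0604,m); print(w.round(4),(Q.inv().apply(w-p)*1000).round(1))
```

```text
[0.5489 0.0575 0.0825] [10.4 -8.4 14. ]
[0.5505 0.0484 0.0825] [10.3  0.9 14. ]
[0.5521 0.0388 0.0825] [10.3 10.7 14. ]
cam in tool [ 0.07794538  0.00100673 -0.14760856]
[0.5426 0.11   0.0604] [ 13.  -61.2  36.1]
[0.5579 0.0207 0.0604] [12.9 29.4 36.1]
[0.5503 0.1106 0.0604] [ 20.6 -60.5  36.1]
[0.5654 0.0223 0.0604] [20.5 29.1 36.2]
```

View pics/w2z.png

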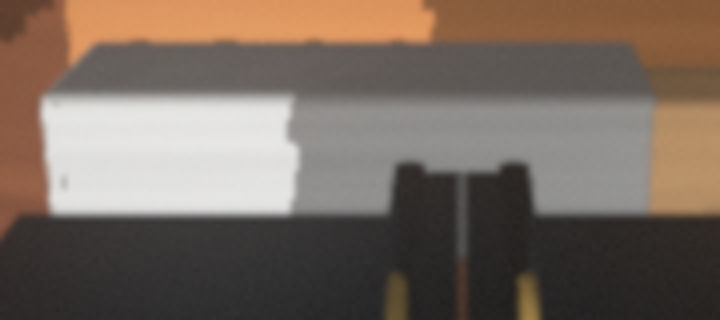

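The fingertip's rear edge reads 10.3 mm (9.5 expected) and the sleeve's rear edge 13.0 mm. So the edge centreline is about −1.8 mm in tool x, which agrees with the plan. Descending.

```bash
python3 -m handwheel '[[-1.8,0,10,0,0,0,1],[-1.8,0,17,0,0,0,1],[-1.8,0,18,0,0,0,1],[-1.8,0,19,0,0,0,1],[-1.8,0,19,0,0,0,1]]'; python3 -m handwheel '[[0,0,1,0,0,0,1],[0,0,1,0,0,0,1]]'
```

```text
time: 3.42
position: [0.537, 0.0477, 0.0756]
tool_rot: [3.13, 0.27, 0.0]
ft_force: [0.2, -0.1, 0.4]
grip_width: 0.005
time: 3.68
position: [0.5371, 0.0477, 0.0749]
tool_rot: [3.13, 0.27, 0.001]
ft_force: [-0.3, 0.9, 2.6]
grip_width: 0.004
```

```bash
python3 -m handwheel '[[0,0,0.3,0,0,0,1],[0,0,0.3,0,0,0,1],[0,0,0.3,0,0,0,1]]'
```

```text
time: 4.05
position: [0.5371, 0.0476, 0.0749]
tool_rot: [3.13, 0.27, 0.001]
ft_force: [-1.5, 0.0, 4.4]
grip_width: 0.003
```

Contact holds at about 4 N and tip height 0.0609. Next I'll slide right in 8–10 mm steps.

```bash
python3 -m handwheel '[[0,8,0,0,0,0,1],[0.2,16,0,0,0,0,1],[0.4,24,0,0,0,0,1],[0.6,32,0,0,0,0,1],[0.8,40,0.1,0,0,0,1],[1,48,0.2,0,0,0,1],[1,56,0.3,0,0,0,1],[1,60,0.3,0,0,0,1],[1,60,0.3,0,0,0,1]]'
```

```text
time: 5.18
position: [0.5488, -0.0118, 0.0744]
tool_rot: [-3.13, -0.269, -0.002]
ft_force: [-1.1, 2.3, 5.4]
grip_width: 0.008
```

```bash
python3 -m handwheel '[[0,10,0,0,0,0,1],[0,20,0,0,0,0,1],[0,30,0,0,0,0,1],[0,40,0,0,0,0,1],[0,50,0,0,0,0,1],[0,60,0,0,0,0,1],[0,66,0,0,0,0,1],[0,70,0,0,0,0,1],[0,74,0,0,0,0,1],[0,74,0,0,0,0,1]]'
```

```text
time: 6.42
position: [0.5613, -0.0843, 0.0744]
tool_rot: [-3.13, -0.269, -0.002]
ft_force: [0.3, 3.8, 6.1]
grip_width: 0.01
```

```bash
for i in 1; do python3 -m handwheel '[[0,4,0,0,0,0,1],[0,8,0,0,0,0,1],[0,8,0,0,0,0,1]]'; done; python3 -m handwheel '[[0,4,0,0,0,0,1],[0,8,0,0,0,0,1],[0,8,0,0,0,0,1]]'; python3 -m handwheel '[[0,4,0,0,0,0,1],[0,8,0,0,0,0,1],[0,8,0,0,0,0,1]]'
```

```text
time: 6.8
position: [0.5626, -0.0923, 0.0743]
tool_rot: [-3.13, -0.269, -0.002]
ft_force: [-0.0, 3.4, 5.6]
grip_width: 0.004
time: 7.18
position: [0.5627, -0.1019, 0.0731]
tool_rot: [3.129, 0.267, -0.003]
ft_force: [-0.1, -0.6, 0.8]
grip_width: 0.008
time: 7.55
position: [0.5648, -0.1086, 0.0738]
tool_rot: [3.13, 0.268, -0.0]
ft_force: [0.4, 1.2, -0.5]
grip_width: 0.005
```

The notch is felt: the force drops to zero at s≈34–42 mm, as in the images. Now I'll centre and descend.

```bash
python3 -m handwheel '[[0,2,4,0,0,0,1],[0,2,8,0,0,0,1],[0,2,10,0,0,0,1],[0,2,10,0,0,0,1]]';python3 -m handwheel '[[0,0,1,0,0,0,1],[0,0,2,0,0,0,1],[0,0,3,0,0,0,1],[0,0,3,0,0,0,1]]';python3 -m handwheel '[[0,0,1,0,0,0,1],[0,0,2,0,0,0,1],[0,0,3,0,0,0,1],[0,0,3,0,0,0,1]]'
```

```text
time: 8.05
position: [0.565, -0.1097, 0.0636]
tool_rot: [-3.13, -0.27, 0.001]
ft_force: [0.3, -0.8, -0.3]
grip_width: 0.01
time: 8.55
position: [0.5654, -0.1099, 0.0612]
tool_rot: [3.13, 0.27, 0.0]
ft_force: [-0.7, -0.1, 2.7]
grip_width: 0.008
time: 9.05
position: [0.5654, -0.1098, 0.058]
tool_rot: [3.13, 0.27, 0.0]
ft_force: [-0.7, -0.2, 4.7]
grip_width: 0.001
```

The key is moving and springy. Continuing to the stop.

```bash
python3 -m handwheel '[[0,0,1,0,0,0,1],[0,0,2,0,0,0,1],[0,0,3,0,0,0,1],[0,0,3,0,0,0,1]]';python3 -m handwheel '[[0,0,0.5,0,0,0,1],[0,0,1,0,0,0,1],[0,0,1.5,0,0,0,1],[0,0,1.5,0,0,0,1]]'; python3 -m handwheel '[[0,0,0.5,0,0,0,1],[0,0,1,0,0,0,1],[0,0,1,0,0,0,1],[0,0,1,0,0,0,1]]'
```

```text
time: 9.55
position: [0.5654, -0.1099, 0.055]
tool_rot: [3.13, 0.27, 0.0]
ft_force: [-1.4, 1.0, 5.3]
grip_width: 0.006
time: 10.05
position: [0.5654, -0.1099, 0.0542]
tool_rot: [3.13, 0.269, 0.0]
ft_force: [-2.6, 0.9, 9.8]
grip_width: 0.009
time: 10.55
position: [0.5655, -0.1098, 0.0541]
tool_rot: [3.129, 0.27, 0.0]
ft_force: [-4.2, 1.8, 15.4]
grip_width: 0.007
```

```bash
python3 -m handwheel '[[0,0,0,0,0,0,1],[0,0,0,0,0,0,1],[0,0,0,0,0,0,1],[0,0,0,0,0,0,1]]'
python3 - <<'E'
from h import *
im=ctrl.get_image("scene")[:,:,::-1]; cv2.imwrite("pics/s3.png",cv2.resize(im[120:260,110:310],None,fx=3.8,fy=3.8,interpolation=cv2.INTER_CUBIC))
im=ctrl.get_image("top")[:,:,::-1]; cv2.imwrite("pics/t3.png",im)
# world poses of bystanders: compare with the first picture
d=cv2.absdiff(im,cv2.imread('pics/top0.png')).max(2); 
for n,(u,v) in dict(weight=(201,183),knife=(300,208),bat=(363,163),jar=(403,145),cup=(128,144),hoop=(105,228),mallet=(395,230)).items(): print(n,(d[v-12:v+13,u-12:u+13]>50).sum())
print(ctrl.get_state()['ft_force'],ctrl.get_state()['position'])
E
```

```text
time: 11.05
position: [0.5654, -0.1098, 0.0541]
tool_rot: [3.129, 0.27, 0.0]
ft_force: [-4.2, 1.7, 15.1]
grip_width: 0.007
weight 0
knife 87
bat 303
jar 0
cup 0
hoop 0
mallet 299
[-4.58894231  0.28970152 14.10219099] [ 0.56544567 -0.10986222  0.05412209]
```

View pics/s3.png

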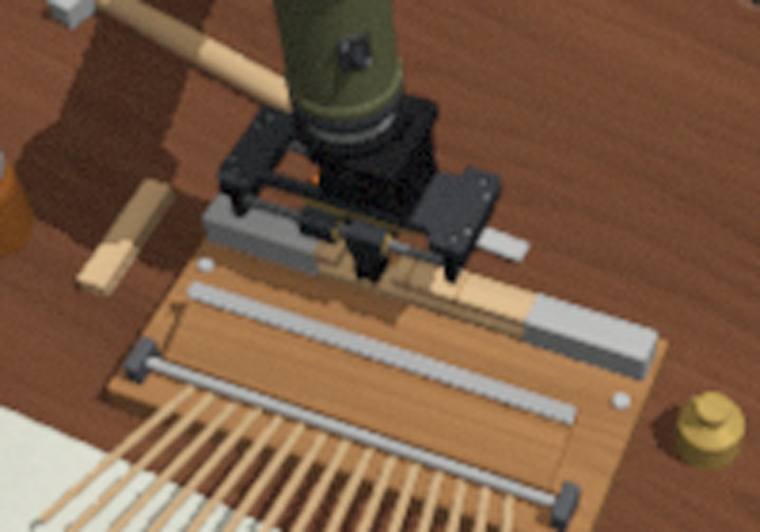

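View pics/t3.png

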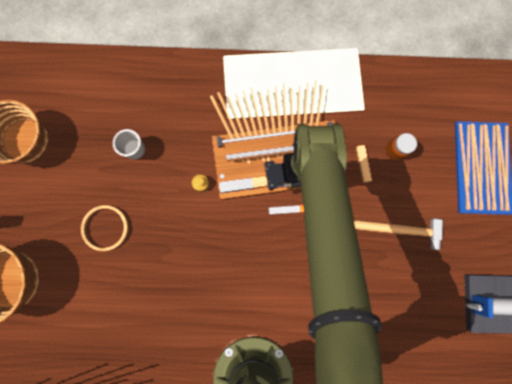

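The scene view shows the fingertip down in the notch. The knife and stick are only shadowed or occluded. I'll check that the jaw lip's image shift matches the 23 mm rise.

Run:
```python
from h import *
xax=np.array([.9857,.1685,0]); O=MID+.06*xax; O[2]=0
def proj(n,P):
    m=ctrl.camera_model(n);K=m['mtx'];c=R.from_rotvec(m['orientation']).inv().apply(P-m['xyz']);return np.array([K[0,0]*c[0]/-c[2]+K[0,2],K[1,1]*-c[1]/-c[2]+K[1,2]])
for n in('scene','top'):
  for s in (-.14,.14):
    for th in (0,.35):
        x=.075-.067*np.cos(th)-.01*np.sin(th); z=.042+.067*np.sin(th)+.01*np.cos(th)
        print(n,s,th,proj(n,O+x*xax+s*a+np.array([0,0,z])).round(1))
A=cv2.imread('pics/top0.png')[140:175,215:290];B=cv2.imread('pics/t3.png')[140:175,215:290]
C=ctrl.get_image('scene')[:,:,::-1]
A2=cv2.imread('pics/scene0.png')[185:245,145:280];B2=C[185:245,145:280]
cv2.imwrite('pics/c.png',cv2.resize(np.vstack([np.pad(np.hstack([A,B]),((0,0),(0,120),(0,0))),np.hstack([A2,B2])]),None,fx=2.9,fy=2.9,interpolation=cv2.INTER_CUBIC))
```

```text
scene -0.14 0 [258.5 227.1]
scene -0.14 0.35 [258.5 222.9]
scene 0.14 0 [166.  196.5]
scene 0.14 0.35 [164.5 191.9]
top -0.14 0 [230.1 161.8]
top -0.14 0.35 [229.7 159.9]
top 0.14 0 [325.8 148.8]
top 0.14 0.35 [327.2 146.7]
```

View pics/c.png

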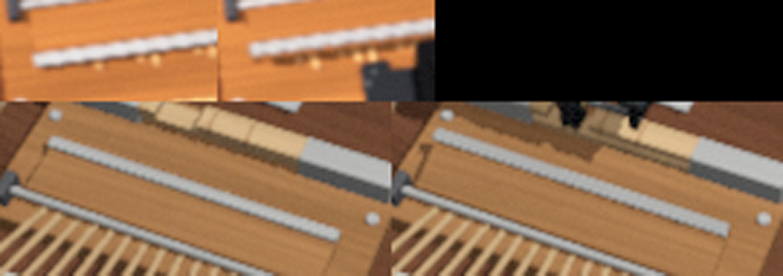

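Run:
```python
from h import *
A=cv2.imread('pics/scene0.png'); B=np.ascontiguousarray(ctrl.get_image('scene')[:,:,::-1])
f=lambda I,u:(lambda c:(c[:,0]*c[:,1]).sum()/c[:,1].sum() if len(c) else None)
for u in (175,200,225,240,250):
    vc=198+(u-162)*.327; r=range(int(vc-9),int(vc+7)); out=[]
    for I in (A,B):
        sat=cv2.cvtColor(I,cv2.COLOR_BGR2HSV)[...,1]; w=np.array([max(0,90-int(sat[v,u])) for v in r]); out.append((np.array(r)*w).sum()/max(1,w.sum()))
    print(u,np.round(out,2),round(out[1]-out[0],2))
```

```text
175 [202.39 200.64] -1.75
200 [210.76 208.98] -1.77
225 [219.16 217.11] -2.06
240 [224.16 222.16] -2.0
250 [227.17 225.49] -1.68
```

The predicted point had a sign error: tilting front up moves the lip's top rearwards. Redoing it.

Run:
```python
from h import *
xax=np.array([.9857,.1685,0]); O=MID+.06*xax; O[2]=0
def proj(n,P):
    m=ctrl.camera_model(n);K=m['mtx'];c=R.from_rotvec(m['orientation']).inv().apply(P-m['xyz']);return np.array([K[0,0]*c[0]/-c[2]+K[0,2],K[1,1]*-c[1]/-c[2]+K[1,2]])
for n in('scene','top'):
    for th in (0,.1,.22,.35):
        q=[]
        for s in(-.1,.1):
            x=.075-.063*np.cos(th)+.01*np.sin(th); z=.042+.063*np.sin(th)+.01*np.cos(th)
            q.append(proj(n,O+x*xax+s*a+np.array([0,0,z])))
        u=215 if n=='scene' else 250
        print(n,th,round(float(q[0][1]+(u-q[0][0])*(q[1][1]-q[0][1])/(q[1][0]-q[0][0])),2))
A=cv2.imread('pics/top0.png'); B=cv2.imread('pics/t3.png')
for u in (240,250,260):
    vc=160-(u-235)*.136; r=range(int(vc-10),int(vc+6)); out=[]
    for I in (A,B):
        sat=cv2.cvtColor(I,cv2.COLOR_BGR2HSV)[...,1]; w=np.array([max(0,90-int(sat[v,u])) for v in r]); out.append((np.array(r)*w).sum()/max(1,w.sum()))
    print(u,np.round(out,2))
print(ctrl.get_state()['ft_force'],ctrl.get_state()['time'])
```

```text
scene 0 214.04
scene 0.1 213.27
scene 0.22 212.65
scene 0.35 212.37
top 0 157.73
top 0.1 156.8
top 0.22 155.41
top 0.35 153.58
240 [158.75 155.08]
250 [157.47 153.62]
260 [156.06 152.2 ]
[-3.42260241  0.78990802 15.79521945] 11.25
```

The top view measures a lip shift of −3.8 px, against −4.15 predicted at 0.35 rad and −2.3 at 0.22 rad. That gives a tilt of about 0.33 rad, so the jaw is open. Handing in.

```bash
python3 -c "
from bench import ctrl; print(ctrl.close_job()); print(ctrl.get_state()['ft_force'])"
```

```text
the job is handed in; nothing more can be done
None
the job is handed in; nothing more can be done
```

I ran the closed fingertips from the left sleeve along the slat at about 4–6 N and felt the notch about 44 mm right of edge_mid. I then pressed the key to its stop and handed in while holding it there.

**Last checks:**
- **Key:** the fingertip stood at z = 0.040 m, which is 20 mm below the edge top, against a stiff stop. It was pressing with about 15 N.
- **Jaw:** in the top view the lip had shifted 3.8 px, which fits a tilt of about 0.33 rad. The scene view agreed only roughly: it shifted 1.9 px, where 1.7 was expected for full opening, and it is a weak measure of tilt. My first prediction of these shifts had a sign error, which I corrected before handing in.
- **Bystanders:** the pictures before and after show no change at the weight, jar, cup and hoop. The knife, stick and mallet areas did change. By eye this is only the arm and its shadow, but the arm partly hides the knife and mallet, so I did not measure them.

The run took about 11 s. The hand-in gave no verdict.

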